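# Sort stoppers, caps and a bottle after bench work

### The job

Sort the loose bits on the bench by kind: put the two rubber stoppers into the green tray, one in each bay, the two plastic bottle caps into the white tray, one in each bay, and stand the small brown bottle in the well of the blue stand. Everything stays the same way up as it is now and sits flat on the floor of its bay or well; leave the white weighing dish and the blue tube clips where they are.

Things in the scene. Friction and masses are not known exactly. Their poses are not given: they have to be found in the camera images.
- stopper_tray: Green plastic tray for rubber stoppers, 98 x 116 mm (x, y), 12 mm high, 4 mm walls and floor; fixed. Origin at the centre of its underside, z up. A 4 mm wall along x in its middle parts it into two bays, each 90 mm (x) by 52 mm (y) inside, centred at y = +28 mm and y = -28 mm. A small lip juts 9 mm out at each y end, at rim height.
- cap_tray: White plastic tray for bottle caps, 98 x 116 mm (x, y), 12 mm high, 4 mm walls and floor; fixed. Origin at the centre of its underside, z up. A 4 mm wall along x in its middle parts it into two bays, each 90 mm (x) by 52 mm (y) inside, centred at y = +28 mm and y = -28 mm. A small lip juts 9 mm out at each y end, at rim height.
- bottle_stand: Blue square block, 72 x 72 mm, 25 mm high, with one round well 47 mm across and 15 mm deep in the middle of its top (well floor 10 mm above the bench); origin at the centre of its underside, z up. Fixed to the bench.
- red_stopper: Dull dark-red rubber stopper, tapered, standing wide end up, 27 mm across at the top, 24 mm high; it can be gripped as if it were a straight cylinder of that width. Origin at the centre of its underside, z up. Loose, about 20 g.
- grey_stopper: Dark grey rubber stopper, tapered, standing wide end up, 34 mm across at the top, 24 mm high; it can be gripped as if it were a straight cylinder of that width. Origin at the centre of its underside, z up. Loose, about 30 g.
- blue_cap: Blue plastic bottle cap, a flat disc 35 mm across and 14 mm high. Origin at the centre of its underside, z up. Loose, about 12 g.
- red_cap: Bright red plastic bottle cap, straight-sided, 25 mm across and 18 mm high. Origin at the centre of its underside, z up. Loose, about 12 g.
- amber_bottle: Small brown glass bottle with a black cap, standing, 34 mm across, 61 mm high; grip it on the body, 15 to 42 mm above its foot (the cap above offers no hold). Origin at the centre of its underside, z up. Loose, about 60 g.
- weigh_boat: Bystander: small white square plastic weighing dish, 66 x 66 x 14 mm, loose on the bench; not to be moved. Origin at the centre of its underside.
- tube_clips: Bystander: two blue tube clips lying together (one piece), 54 x 51 x 14 mm, loose on the bench; not to be moved. Origin in the middle of its underside.
There are look-alikes about, which are no part of the job. What is shaped like the grey_stopper but turquoise or yellow is not meant. There is more than one size of the blue_cap; the job needs the smallest.

How it is judged:
By the outcome, as a careful person would: the job done as asked, in the order asked, and still so for the second after the job is handed in, with the robot touching nothing.
It also fails if it takes over 125 s, if anything falls off the work surface, if the arm or the gripper's body presses on something with over 40 N, if the wrist force passes 120 N, or if a joint passes its speed limit or range.

### The arm

A 6-joint arm with a two-finger parallel gripper is mounted at the origin on a cart in front of the work surface, level with it; the furniture and walls round the work are solid. World frame = base frame: x ahead of the robot, y to its left, z up, the work surface at z = 0. Lengths are in m, angles in rad, forces in N, time in s.
With the tool pointing down it reaches from about 0.375 to 0.9 m from the base axis. Payload 3.1 kg.
Tool frame: the origin (TCP) lies between the finger pads; the fingertips stand 11 mm ahead of it and the grasp point (between the pads) lies 8 mm behind it; z points along the fingers, y is the line along which they close (so a half turn about z gives the same grasp; the last joint's range is limited). The gripper opens to 87 mm and grips with 3 to 60 N. Pads are 19 mm wide; open, the fingers measure 117 mm over their backs; the gripper's body (75 mm by 190 mm) begins 51 mm behind the grasp point.
Start: joints at [1.123, 0.527, 1.433, -0, 1.181, -0.178], TCP at [0.167, 0.602, 0.234] pointing down, gripper open.
Joint ranges: [-3.08, 3.08], [-0.75, 2.2], [0.22, 2.44], [-1.43, 4.57], [0, 2.65], [-2.85, 2.85]. Speed limits (rad/s): [2.79, 2.79, 3.14, 3.14, 3.14, 3.14].

### API

Orientations are given as a unit quaternion [x, y, z, w].
In Python, from rig import get_obs, camera, hand_in gives the robot as it stands.
- The arm moves only by the shell command python3 -m pendant 'ROWS' [FORCE]. ROWS is JSON, a list that holds one entry, the list of rows, each a list of 7 numbers: the shift along the tool's x, y, z in m, then the turn, a rotation vector about the tool's x, y, z in degrees, then the opening, from 0 (shut) to 1 (fully open). In form: [[[x, y, z, ax, ay, az, fingers], ...]]. A call has exactly 5 rows; each row shifts and turns the commanded pose from where the row before left it, along the tool's axes as they then stand; what a row does not reach is not made up. A row lasts 1/8 s, in which the tool goes at most 62.5 mm and 10.7 degrees, less where a joint would pass 70% of its speed; a pose out of reach is approached as far as the arm can. A call with a gripper value outside its range is refused whole. The fingers move at their own pace and stop on an object; FORCE is the grip in N (left out, the last holds). Time passes only in rows, so rows that do not move let the fingers close, or fill a call up. It gives the time, the measured TCP pose, the force, the opening and the grip force at its end, in the units of the state.
- get_obs(): the state, without advancing time (a new reading comes with each control period).
- camera(name): name is "scene" or "top" or "wrist"; returns a dict with "img" (420x560x3 uint8, red, green, blue), "intrinsics" (3x3 intrinsics, pixels), "k1" (the pictures are not rectified: a ray, as slopes to the right and down, at radius r is drawn at 1 + k1 r^2 times it, then the intrinsics apply), "R" (3x3) and "t" (3): a world point X has camera coordinates R X + t; the wrist camera has in their place "T_tool_cam" (4x4, takes a point from camera to tool coordinates, whose origin is the TCP and whose axes are the flange's). Camera axes: x right, y down, z forward; pixel columns grow to the right and rows downward; lengths in m; the calibration is good to about 2 mm. A picture is of the moment at which its call begins: read the wrist's pose just before it. There is no depth.
- hand_in(): hands the job in; it is judged then, once.
The state is a dict: "time": time; "q": joint angles; "joint_velocities": joint speeds; "joint_torque": joint torques, N m; "position": TCP position; "tool_rot": TCP orientation; "ft_force": force on the tool from outside, world axes, zero at the start; "moment": the same for the moment, N m; "grip_width": finger opening in m; "grip_force": force on a finger pad.
Only numpy, scipy, OpenCV 4.12 (cv2) and the standard library are available. Lean on these libraries where they do the work, as an engineer would, in place of code of your own. Each camera call takes 0.05 s, during which the arm holds its last target. There are 200 camera calls.

## Working session

There is one attempt and no reset: what is moved stays moved. The work goes in short steps, Python scripts to look and compute and a shell command to move; the robot and the scene stay as the last step left them, time stands still between calls to the robot, and variables do not carry over. Pictures are saved under pics/ and viewed, at most 14 in all, crops included, and the job is handed in when it is done.

```bash
mkdir -p pics; ls; python3 - <<'E'
from rig import get_obs,camera
import cv2,numpy as np
o=get_obs();print(o)
for n in ("top","scene"):
    c=camera(n);cv2.imwrite(f"pics/{n}0.png",cv2.resize(c["img"][:,:,::-1],(800,600),interpolation=cv2.INTER_CUBIC))
    np.savez(f"{n}0.npz",**c);print(n,c["intrinsics"],c["k1"],c["R"],c["t"])
E
```

```text
pics
{'time': 0.0, 'q': array([ 1.12248839e+00,  5.28490612e-01,  1.43390348e+00,  3.17085809e-05,
        1.18136385e+00, -1.78482681e-01]), 'joint_velocities': array([-0.00080921,  0.00045435, -0.00028945, -0.00093211, -0.00155196,
        0.00045616]), 'joint_torque': array([-2.81178473e-04, -4.40039885e+01, -1.76592278e+01,  6.31993543e-02,
        5.81317884e-02, -1.44913092e-04]), 'position': array([0.16624584, 0.60175707, 0.2325562 ]), 'tool_rot': array([ 1.34509632e-01,  9.90911695e-01, -1.02538976e-03, -3.47714808e-04]), 'ft_force': array([-0.64390766, -0.30985811, -0.09683618]), 'moment': array([-0.00313315, -0.0218873 ,  0.0157488 ]), 'grip_force': 0.0, 'grip_width': 0.08720296733089251}
top [[384.73326123   0.         282.84209274]
 [  0.         384.73326123 205.77824627]
 [  0.           0.           1.        ]] 0.007964065442832898 [[ 0.02240149 -0.99968724  0.01111765]
 [-0.98849158 -0.023812   -0.14939002]
 [ 0.14960803 -0.00764315 -0.98871584]] [-0.00352899  0.52070402  0.97388887]
scene [[393.05846954   0.         277.95405948]
 [  0.         393.05846954 212.22393198]
 [  0.           0.           1.        ]] 0.0205637159644309 [[ 0.70593419 -0.7082672   0.00380741]
 [-0.46431488 -0.46683144 -0.75264872]
 [ 0.53485382  0.52955263 -0.65841127]] [-0.34845082  0.2836855   0.82882898]
```

View pics/top0.png

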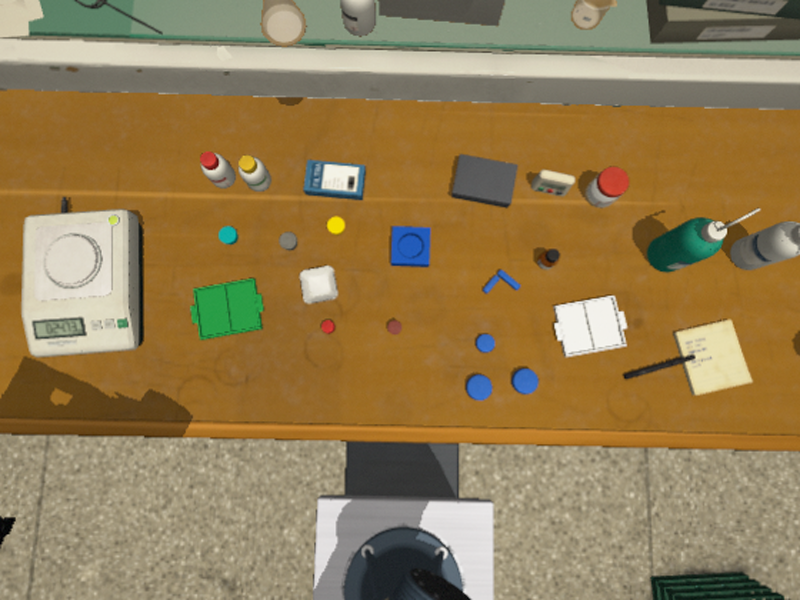

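View pics/scene0.png

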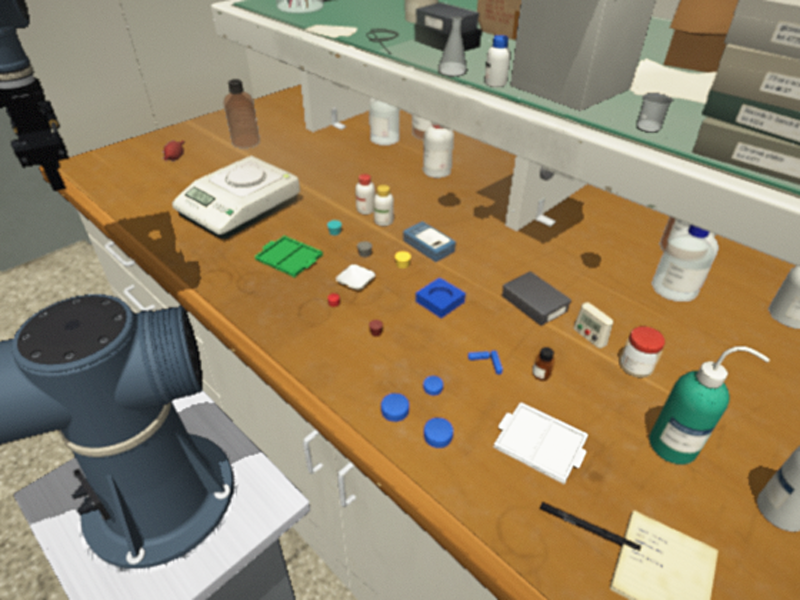

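Top view (800x600 px): the dull red stopper is at (394,326), the bright red cap at (328,326) and the grey stopper at (288,241), with turquoise (228,235) and yellow (336,225) decoys. The blue caps are at (485,342), (479,387) and (525,380). The first looks smallest. The bottle is at (547,258), the stand at (411,246), the green tray at (228,308) and the white tray at (590,325).

```bash
cat > h.py <<'E'
import numpy as np,cv2
def ray(c,uv,z,R=None,t=None):
    """pixels -> world points on plane z"""
    K=c["intrinsics"];k=float(c["k1"]);R=c["R"] if R is None else R;t=c["t"] if t is None else t
    p=cv2.undistortPoints(np.array(uv,float).reshape(-1,1,2),K,np.array([k,0,0,0,0.]))[:,0]
    d=np.c_[p,np.ones(len(p))]@R; C=-R.T@t
    return C+d*((z-C[2])/d[:,2])[:,None]
def blob(img,seed,tol=28,scale=1):
    """region of similar Lab colour at seed -> contour"""
    im=cv2.cvtColor(img,cv2.COLOR_RGB2LAB).astype(int);u,v=map(int,map(round,seed))
    ref=np.median(im[v-2:v+3,u-2:u+3].reshape(-1,3),0)
    d=(im-ref)*[.5,1,1];m=(np.linalg.norm(d,axis=2)<tol).astype(np.uint8)
    _,l=cv2.connectedComponents(m)
    cs,_=cv2.findContours((l==l[v,u]).astype(np.uint8),cv2.RETR_EXTERNAL,cv2.CHAIN_APPROX_NONE)
    return max(cs,key=len)[:,0].astype(float)
E
python3 - <<'E'
from h import *
c=np.load("top0.npz");s=.7
print("cam",-c["R"].T@c["t"])
T={"redstop":(394,326,.024),"redcap":(328,326,.018),"grey":(288,241,.024),"turq":(228,235,.024),"b1":(485,342,.014),"b2":(479,387,.014),"b3":(525,380,.014),
"green":(212,312,.012),"white":(573,330,.012),"white2":(605,325,.012),"green2":(244,304,.012),"stand":(396,258,.025),"boat":(319,285,.014),"clips":(508,279,.014)}
for n,(u,v,z) in T.items():
    b=blob(c["img"],(u*s,v*s),22);w=ray(c,b,z)[:,:2].astype(np.float32)
    (x,y),r=cv2.minEnclosingCircle(w);mr=cv2.minAreaRect(w*1000)
    print(n,len(b),"circ",np.round([x*1000,y*1000,2000*r]),"rect",np.round(mr[0]),np.round(mr[1]),round(mr[2],1),b.mean(0).round())
E
```

```text
cam [0.369089   0.01631469 1.04072657]
redstop 29 circ [461.  26.  29.] rect [462.  25.] [24. 26.] 1.3 [276. 229.]
redcap 23 circ [460. 150.  24.] rect [461. 150.] [21. 21.] 2.4 [229. 228.]
grey 34 circ [621. 232.  35.] rect [621. 232.] [31. 34.] 48.2 [201. 168.]
turq 32 circ [629. 347.  33.] rect [630. 347.] [31. 30.] 3.9 [159. 164.]
b1 33 circ [ 436. -145.   33.] rect [ 437. -145.] [29. 30.] 1.3 [340. 240.]
b2 47 circ [ 354. -133.   45.] rect [ 354. -133.] [42. 42.] 1.3 [335. 271.]
b3 47 circ [ 368. -219.   46.] rect [ 368. -217.] [42. 45.] 89.2 [367. 267.]
green 166 circ [491. 341. 148.] rect [490. 342.] [ 98. 132.] 11.8 [157. 215.]
white 186 circ [ 474. -342.  146.] rect [ 474. -343.] [ 97. 134.] 11.5 [416. 229.]
white2 188 circ [ 474. -344.  148.] rect [ 474. -343.] [ 97. 134.] 11.5 [416. 229.]
green2 166 circ [491. 341. 148.] rect [490. 342.] [ 98. 132.] 11.8 [157. 215.]
stand 100 circ [617.  -2.  97.] rect [616.  -1.] [72. 70.] 0.9 [287. 172.]
boat 77 circ [541. 173.  79.] rect [543. 172.] [57. 61.] 13.0 [222. 198.]
clips 58 circ [ 542. -176.   67.] rect [ 543. -175.] [48. 52.] 50.4 [350. 197.]
```

```bash
python3 - <<'E'
import numpy as np,cv2
i=np.load("top0.npz")["img"][:,:,::-1]
a=cv2.resize(i[145:300,130:290],(800,600)[:1]+(775,))if 0 else cv2.resize(i[145:245,130:290],(640,400),interpolation=cv2.INTER_CUBIC)
b=cv2.resize(i[160:290,270:450],None,fx=4,fy=4,interpolation=cv2.INTER_CUBIC)
cv2.imwrite("pics/c1.png",a);cv2.imwrite("pics/c2.png",b)
E
```

```text
(no output)
```

View pics/c2.png

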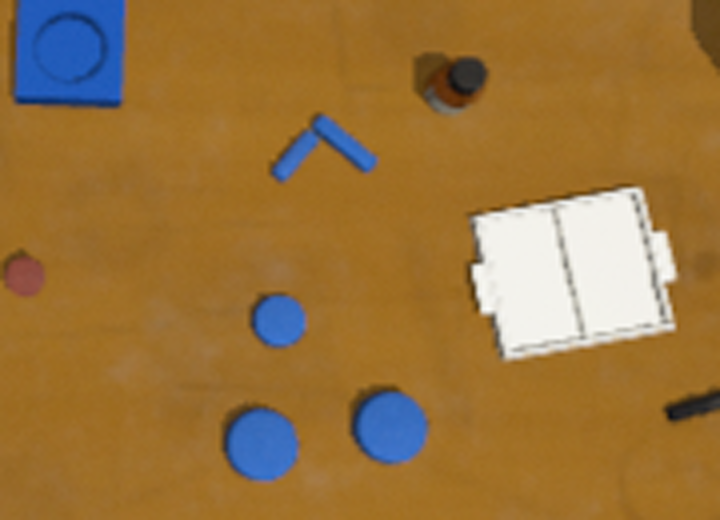

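View pics/c1.png

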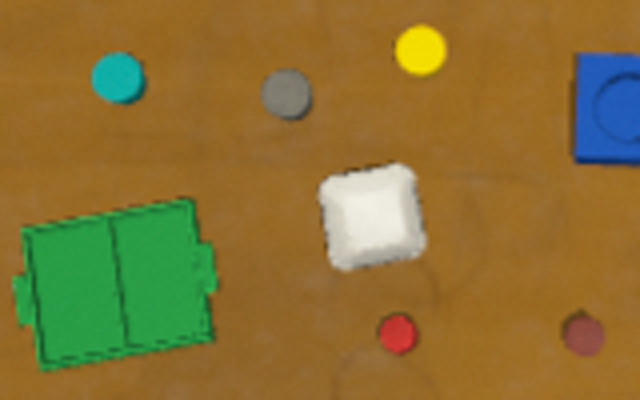

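Crops show:
- **Blue caps (native px):** (340,240), (335,271) and (367,267). The first is about 33 mm across and the others about 45 mm, so I take (340,240).
- **Stoppers:** the one at (201,168) is truly grey. The turquoise (159,164) and yellow ones are the decoys.
- **Reds:** (276,229) is the dull red stopper and (229,228) the bright red cap.

```bash
python3 - <<'E'
from h import *
c=np.load("top0.npz");s=np.load("scene0.npz")
for n,P,o in(("green",[(22,230),(192,198),(213,340),(43,370)],(130,145)),("white",[(470,214),(640,187),(676,326),(505,358)],(270,160))):
    w=ray(c,np.array(P)/4+o,.012)[:,:2]*1000
    a=[np.degrees(np.arctan2(*(w[i]-w[j])[::-1])) for i,j in((0,3),(1,2))]; b=[np.degrees(np.arctan2(*(w[i]-w[j])[::-1]))-90 for i,j in((0,1),(3,2))]
    print(n,w.mean(0).round(1),np.round(a,1),np.round(b,1),np.linalg.norm(w[0]-w[3]),np.linalg.norm(w[0]-w[1]))
print("bottle top",ray(c,[(386.7,179)],.061),ray(s,[(546*.7,351*.7)],.061))
# scene cross-check
for n,(u,v,z) in {"redstop":(376,327,.024),"redcap":(334,299,.018),"grey":(364,248,.024),"b1":(432,385,.014)}.items():
    b=blob(s["img"],(u*.7,(v-1)*.7),20);print(n,len(b),(ray(s,[b.mean(0)],z)*1000).round())
# well centre
b=np.array([(70,47)])/4+(270,160);print("well",ray(c,b,.025)*1000)
print("squeeze bottle base",ray(c,[(665*.7,262*.7)],0.02)*1000,"reagents",ray(c,[(225*.7,185*.7)],0)*1000)
E
```

```text
green [489.1 338.7] [12.8 11.8] [12.4 11.5] 96.0910327915164 115.21073793917148
white [ 473.6 -343.4] [12.6 12.5] [10.4 11.8] 98.64156056296169 117.68890168834525
bottle top [[ 0.59451185 -0.26061291  0.061     ]] [[ 0.59603481 -0.26011803  0.061     ]]
redstop 25 [[460.  25.  24.]]
redcap 18 [[457. 148.  18.]]
grey 24 [[620. 233.  24.]]
b1 33 [[ 434. -146.   14.]]
well [[616.20989194  -2.05466178  25.        ]]
squeeze bottle base [[ 596.96415366 -486.33150763   20.        ]] reagents [[734.54401158 364.81013465   0.        ]]
```

```bash
python3 -m pendant '[[[0,0,0,0,0,9,0.65],[0,0,0,0,0,9,0.65],[0,0,0,0,0,9,0.65],[0,0,0,0,0,9,0.65],[0,0,0,0,0,9,0.65]]]' 15; python3 -m pendant '[[[0,0,0,0,0,9,0.65],[0,0,0,0,0,9.5,0.65],[0,0,0,0,0,0,0.65],[0,0,0,0,0,0,0.65],[0,0,0,0,0,0,0.65]]]'
```

```text
time: 0.72
position: [0.1664, 0.602, 0.233]
tool_rot: [0.506, 0.863, -0.001, 0.0]
ft_force: [0.2, -0.1, -0.1]
grip_width: 0.0573
grip_force: 0.0
time: 1.35
position: [0.1665, 0.6023, 0.2335]
tool_rot: [0.635, 0.772, -0.0, 0.0]
ft_force: [-0.2, 0.0, 0.3]
grip_width: 0.0569
grip_force: 0.0
```

```bash
cat > go.py <<'E'
import sys,numpy as np
from rig import get_obs
from scipy.spatial.transform import Rotation as Q
o=get_obs();R=Q.from_quat(o["tool_rot"]).as_matrix();p=o["position"]
print("at",p.round(4),"yaw_y",np.degrees(np.arctan2(R[1,1],R[0,1])).round(1),"w",round(o["grip_width"],4))
for a in sys.argv[1:]:
    t=np.array(eval(a))/1000;d=R.T@(t-p);print(a,"tool mm",(d*1000).round(1));p=t
E
python3 go.py 461,25.5,150 461,25.5,14
```

```text
at [0.1665 0.6023 0.2335] yaw_y 11.1 w 0.0569
461,25.5,150 tool mm [-622.7  177.8   83.5]
461,25.5,14 tool mm [  0.   0. 136.]
```

```bash
python3 -m pendant '[[[-0.04,0.012,0,0,0,0,0.65],[-0.05,0.014,0,0,0,0,0.65],[-0.055,0.016,0,0,0,0,0.65],[-0.055,0.016,0,0,0,0,0.65],[-0.055,0.016,0,0,0,0,0.65]]]'; python3 -m pendant '[[[-0.055,0.016,0.01,0,0,0,0.65],[-0.055,0.016,0.02,0,0,0,0.65],[-0.055,0.016,0.02,0,0,0,0.65],[-0.055,0.016,0.02,0,0,0,0.65],[-0.055,0.016,0.013,0,0,0,0.65]]]'; python3 -m pendant '[[[-0.05,0.014,0,0,0,0,0.65],[-0.043,0.01,0,0,0,0,0.65],[0,0,0,0,0,0,0.65],[0,0,0,0,0,0,0.65],[0,0,0,0,0,0,0.65]]]'
python3 go.py 461,25.5,150 461,25.5,14
cat > wr.py <<'E'
import sys;from h import *;from rig import get_obs,camera
from scipy.spatial.transform import Rotation as Q
def wrist():
    o=get_obs();c=camera("wrist");T=np.eye(4);T[:3,:3]=Q.from_quat(o["tool_rot"]).as_matrix();T[:3,3]=o["position"]
    W=np.linalg.inv(T@c["T_tool_cam"]);c["R"],c["t"]=W[:3,:3],W[:3,3];return c
def proj(c,X):
    return cv2.projectPoints(np.array(X,float).reshape(-1,3),cv2.Rodrigues(c["R"])[0],c["t"],c["intrinsics"],np.array([float(c["k1"]),0,0,0,0]))[0][:,0]
if __name__=="__main__":   # wr.py x y z(mm top) tol name
    c=wrist();X=np.array(list(map(float,sys.argv[1:4])))/1000;uv=proj(c,X)[0]
    b=blob(c["img"],uv,float(sys.argv[4]));w=ray(c,b,X[2])[:,:2].astype(np.float32)*1000
    ce,r=cv2.minEnclosingCircle(w);print("seed",uv.round(),"n",len(b),"centre",np.round(ce,1),"d",round(2*r,1),"rect",cv2.minAreaRect(w))
    im=c["img"][:,:,::-1].copy();cv2.polylines(im,[b.astype(int)],True,(255,0,255),1);cv2.imwrite(f"pics/{sys.argv[5]}.png",im)
E
python3 wr.py 461 25.5 24 22 w1
```

```text
time: 1.98
position: [0.2888, 0.3649, 0.2338]
tool_rot: [0.635, 0.772, 0.001, 0.0]
ft_force: [0.7, -0.2, 0.2]
grip_width: 0.0565
grip_force: 0.0
time: 2.6
position: [0.42, 0.1099, 0.15]
tool_rot: [0.635, 0.772, 0.0, 0.0]
ft_force: [0.7, 0.9, -0.5]
grip_width: 0.0565
grip_force: 0.0
time: 3.22
position: [0.4596, 0.0261, 0.1505]
tool_rot: [0.635, 0.772, -0.0, -0.001]
ft_force: [0.9, 0.2, -0.1]
grip_width: 0.0565
grip_force: 0.0
at [0.4596 0.0261 0.1505] yaw_y 11.1 w 0.0565
461,25.5,150 tool mm [-0.9  1.3  0.5]
461,25.5,14 tool mm [-1.00e-01  1.00e-01  1.36e+02]
seed [283. 211.] n 1323 centre [540.4 100.5] d 247.5 rect ((532.5301513671875, 111.19599914550781), (209.26084899902344, 173.7728271484375), 7.1052422523498535)
```

View pics/w1.png

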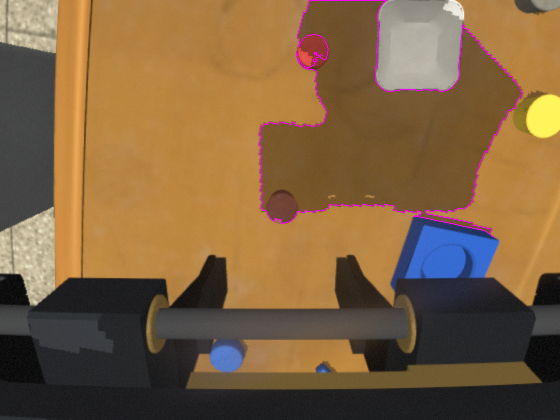

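The wrist view shows the dull red stopper at about (282,207), close to its predicted (283,211). The gripper's shadow spoiled the mask, so I'll switch it to chromaticity.

```bash
python3 - <<'E'
s=open("h.py").read()
a=s.index("    im=cv2.cvtColor");b=s.index("    _,l=")
s=s[:a]+'''    u,v=map(int,map(round,seed));im=cv2.GaussianBlur(img,(3,3),0).astype(float)+4;im=im/im.sum(2,keepdims=True)*400
    ref=np.median(im[v-2:v+3,u-2:u+3].reshape(-1,3),0);m=(np.linalg.norm(im-ref,axis=2)<tol).astype(np.uint8)
'''+s[b:]
open("h.py","w").write(s)
E
python3 wr.py 461 25.5 24 30 w1b
```

```text
seed [283. 211.] n 375 centre [465.5  12.6] d 72.2 rect ((462.7112121582031, 12.282157897949219), (53.411258697509766, 64.39704895019531), 12.792045593261719)
```

```bash
for t in 12 18 24; do python3 wr.py 461 25.5 24 $t w1c$t; done
```

```text
seed [282. 211.] n 83 centre [459.3  27.8] d 26.1 rect ((459.3607482910156, 27.582115173339844), (25.543418884277344, 24.486913681030273), 74.89070129394531)
seed [282. 211.] n 87 centre [459.4  28.3] d 27.9 rect ((459.3409118652344, 27.964435577392578), (25.9085693359375, 26.521942138671875), 55.46735763549805)
seed [282. 210.] n 91 centre [459.6  28.6] d 29.2 rect ((459.59332275390625, 28.459659576416016), (27.248205184936523, 27.07147789001465), 56.74292755126953)
```

```bash
python3 -m pendant '[[[0.001,0.0005,0.03,0,0,0,0.65],[0,0,0.04,0,0,0,0.65],[0,0,0.036,0,0,0,0.65],[0,0,0.02,0,0,0,0.65],[0,0,0.0105,0,0,0,0.65]]]'; python3 -m pendant '[[[0,0,0,0,0,0,0.65],[0,0,0,0,0,0,0.1],[0,0,0,0,0,0,0.1],[0,0,0,0,0,0,0.1],[0,0,0,0,0,0,0.1]]]' 15; python3 go.py 460,27,80
```

```text
time: 4.1
position: [0.4605, 0.0264, 0.013]
tool_rot: [0.636, 0.772, -0.0, -0.001]
ft_force: [1.0, 0.3, 0.4]
grip_width: 0.0566
grip_force: 0.0
time: 4.72
position: [0.4611, 0.026, 0.0144]
tool_rot: [0.636, 0.772, 0.0, 0.0]
ft_force: [-0.8, -0.1, 2.8]
grip_width: 0.0261
grip_force: 15.0
at [0.4611 0.026  0.0144] yaw_y 11.0 w 0.0261
460,27,80 tool mm [  1.1  -0.8 -65.6]
```

```bash
python3 go.py 461,26,70 495,312,70 495,312,19
```

```text
at [0.4611 0.026  0.0144] yaw_y 11.0 w 0.0261
461,26,70 tool mm [ -0.   -0.  -55.6]
495,312,70 tool mm [274.2  88.2  -0. ]
495,312,19 tool mm [ 0. -0. 51.]
```

```bash
python3 -m pendant '[[[0,0,-0.02,0,0,0,0.1],[0,0,-0.036,0,0,0,0.1],[0.03,0.01,0,0,0,0,0.1],[0.045,0.014,0,0,0,0,0.1],[0.05,0.016,0,0,0,0,0.1]]]';python3 -m pendant '[[[0.05,0.016,0,0,0,0,0.1],[0.05,0.016,0,0,0,0,0.1],[0.035,0.011,0,0,0,0,0.1],[0.014,0.005,0,0,0,0,0.1],[0,0,0,0,0,0,0.1]]]'; python3 go.py 495,312,19; python3 - <<'E'
from wr import *
c=wrist();cv2.imwrite("pics/w2.png",c["img"][:,:,::-1]);print(proj(c,[[.4953,.3126,.004],[.4837,.3674,.004],[.4895,.34,.012]]).round())
E
```

```text
time: 5.35
position: [0.4764, 0.1573, 0.0703]
tool_rot: [0.636, 0.771, 0.0, 0.0]
ft_force: [0.3, -0.2, 0.2]
grip_width: 0.0266
grip_force: 15.0
time: 5.98
position: [0.4945, 0.312, 0.0699]
tool_rot: [0.635, 0.772, -0.0, 0.0]
ft_force: [0.7, -0.4, -0.9]
grip_width: 0.0263
grip_force: 15.0
at [0.4945 0.312  0.0699] yaw_y 11.1 w 0.0263
495,312,19 tool mm [-0.1  0.5 50.9]
[[283. 236.]
 [281. 151.]
 [282. 198.]]
```

View pics/w2.png

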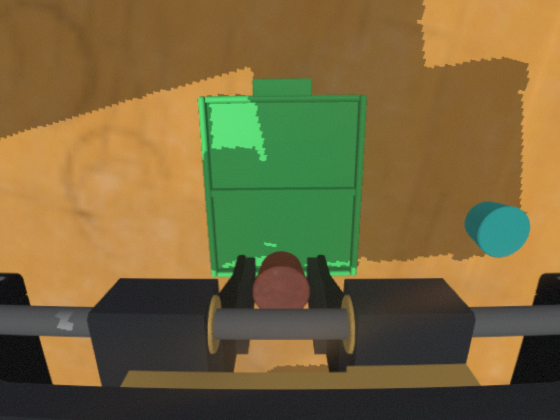

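The wrist view shows the stopper held upright, with the tray's divider at row 189 and its rims at rows 97 and 273 (columns about 200–365). I'll check the tray centre from those pixels.

```bash
python3 - <<'E'
from wr import *
c=wrist();w=ray(c,[(283,189),(200,97),(365,97),(358,274),(211,276)],.012)*1000;print(w.round(1),w[1:].mean(0))
E
python3 go.py 495,312,70 495,312,19
```

```text
[[488.6 345.1  12. ]
 [431.5 389.2  12. ]
 [524.2 407.3  12. ]
 [549.2 297.5  12. ]
 [452.8 277.1  12. ]] [489.41263671 342.76944539  12.        ]
at [0.4942 0.3105 0.0698] yaw_y 11.0 w 0.0263
495,312,70 tool mm [ 1.3  1.1 -0.2]
495,312,19 tool mm [ 0.   0.1 51. ]
```

```bash
python3 -m pendant '[[[0.002,0,0.02,0,0,0,0.1],[0,0,0.02,0,0,0,0.1],[0,0,0.008,0,0,0,0.1],[0,0,0.003,0,0,0,0.1],[0,0,0,0,0,0,0.1]]]'; python3 go.py
```

```text
time: 6.7
position: [0.4947, 0.3135, 0.0193]
tool_rot: [0.636, 0.772, 0.0, 0.0]
ft_force: [0.5, -0.3, 0.0]
grip_width: 0.0263
grip_force: 15.0
at [0.4947 0.3135 0.0193] yaw_y 11.0 w 0.0263
```

```bash
python3 -m pendant '[[[0,0,0.001,0,0,0,0.1],[0,0,0,0,0,0,0.1],[0,0,0,0,0,0,0.45],[0,0,0,0,0,0,0.45],[0,0,0,0,0,0,0.45]]]'; python3 -m pendant '[[[0,0,-0.02,0,0,0,0.45],[0,0,-0.04,0,0,0,0.6],[0,0,-0.04,0,0,0,0.65],[0,0,0,0,0,0,0.65],[0,0,0,0,0,0,0.65]]]'; python3 go.py 621,232,120 621,232,14;  python3 - <<'E'
from wr import *
c=wrist();cv2.imwrite("pics/w3.png",c["img"][:,:,::-1]);print(proj(c,[[.6205,.232,.024]]).round())
E
```

```text
time: 7.32
position: [0.4944, 0.3139, 0.0181]
tool_rot: [0.636, 0.772, 0.0, 0.0]
ft_force: [-1.0, 0.1, 0.3]
grip_width: 0.0382
grip_force: 0.0
time: 7.95
position: [0.4938, 0.3136, 0.1176]
tool_rot: [0.636, 0.772, -0.0, -0.0]
ft_force: [0.3, 0.1, -0.1]
grip_width: 0.0561
grip_force: 0.0
at [0.4938 0.3136 0.1176] yaw_y 11.0 w 0.0561
621,232,120 tool mm [-104.5  109.2   -2.4]
621,232,14 tool mm [0.00e+00 1.00e-01 1.06e+02]
[[409. 339.]]
```

View pics/w3.png

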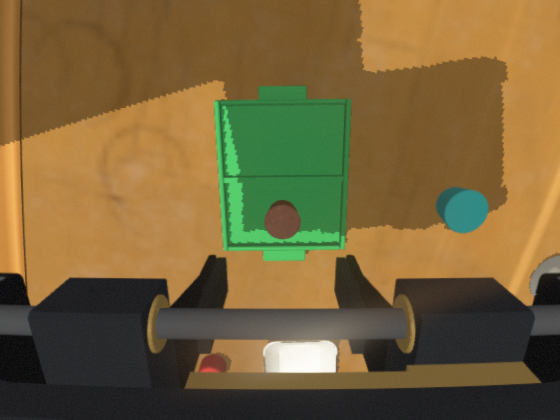

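The red stopper stands in the middle of the near bay at about (283,219). Next is the grey stopper.

```bash
python3 -m pendant '[[[-0.02,0.02,-0.01,0,0,0,0.65],[-0.03,0.03,-0.01,0,0,0,0.65],[-0.03,0.03,-0.01,0,0,0,0.65],[-0.025,0.029,0,0,0,0,0.65],[0,0,0,0,0,0,0.65]]]'; for t in 8 14; do python3 wr.py 620.5 232.5 24 $t w4_$t; done;  python3 go.py 620.5,232.5,150 620.5,232.5,14
```

```text
time: 8.62
position: [0.6235, 0.2295, 0.1462]
tool_rot: [0.637, 0.771, -0.0, -0.0]
ft_force: [0.0, -0.1, -0.5]
grip_width: 0.0566
grip_force: 0.0
seed [278. 207.] n 106 centre [619.9 234.6] d 33.5 rect ((619.9276123046875, 234.433349609375), (31.3892822265625, 31.419540405273438), 55.28113555908203)
seed [281. 209.] n 108 centre [619.9 234.8] d 34.4 rect ((619.635986328125, 234.2486572265625), (31.97697639465332, 32.02499008178711), 55.40386199951172)
at [0.6201 0.2312 0.146 ] yaw_y 11.0 w 0.0565
620.5,232.5,150 tool mm [ 1.2  0.6 -4. ]
620.5,232.5,14 tool mm [-1.00e-01  6.00e-01  1.36e+02]
```

Target (620.2, 233.2): tool x +2 mm, z +132 mm.

```bash
python3 -m pendant '[[[0.002,0,0.03,0,0,0,0.65],[0,0,0.04,0,0,0,0.65],[0,0,0.035,0,0,0,0.65],[0,0,0.018,0,0,0,0.65],[0,0,0.009,0,0,0,0.65]]]'; python3 -m pendant '[[[0,0,0,0,0,0,0.65],[0,0,0,0,0,0,0.2],[0,0,0,0,0,0,0.2],[0,0,0,0,0,0,0.2],[0,0,0,0,0,0,0.2]]]' 15; python3 go.py 620,233,74 485,369,74 485,369,19
```

```text
time: 9.35
position: [0.6198, 0.2341, 0.0149]
tool_rot: [0.635, 0.772, -0.001, -0.001]
ft_force: [-0.6, 0.1, 0.1]
grip_width: 0.0565
grip_force: 0.0
time: 9.98
position: [0.6215, 0.2336, 0.0168]
tool_rot: [0.636, 0.772, 0.0, 0.0]
ft_force: [-1.0, -0.3, 4.2]
grip_width: 0.0337
grip_force: 15.0
at [0.6215 0.2336 0.0168] yaw_y 11.0 w 0.0337
620,233,74 tool mm [ -0.3  -1.5 -57.2]
485,369,74 tool mm [ 1.593e+02 -1.065e+02 -1.000e-01]
485,369,19 tool mm [ 0.  -0.1 55. ]
```

```bash
python3 -m pendant '[[[0,0,-0.025,0,0,0,0.2],[0,0,-0.035,0,0,0,0.2],[0.02,-0.015,0,0,0,0,0.2],[0.035,-0.024,0,0,0,0,0.2],[0.035,-0.024,0,0,0,0,0.2]]]';python3 -m pendant '[[[0.035,-0.024,0,0,0,0,0.2],[0.025,-0.014,0,0,0,0,0.2],[0.009,-0.005,0,0,0,0,0.2],[0,0,0,0,0,0,0.2],[0,0,0,0,0,0,0.2]]]'; python3 go.py 485,369,19; 
```

```text
time: 10.6
position: [0.5391, 0.3106, 0.0748]
tool_rot: [0.636, 0.772, -0.001, -0.001]
ft_force: [-0.8, 0.4, -0.3]
grip_width: 0.0338
grip_force: 15.0
time: 11.22
position: [0.4873, 0.3687, 0.0758]
tool_rot: [0.636, 0.772, -0.0, 0.0]
ft_force: [0.0, 0.3, -0.2]
grip_width: 0.0338
grip_force: 15.0
at [0.4873 0.3687 0.0758] yaw_y 11.0 w 0.0338
485,369,19 tool mm [ 0.8 -2.2 56.8]
```

```bash
python3 -m pendant '[[[0,-0.002,0.02,0,0,0,0.2],[0,0,0.02,0,0,0,0.2],[0,0,0.01,0,0,0,0.2],[0,0,0.004,0,0,0,0.2],[0,0,0.001,0,0,0,0.2]]]'; python3 go.py;python3 -m pendant '[[[0,0,0.001,0,0,0,0.2],[0,0,0,0,0,0,0.2],[0,0,0,0,0,0,0.53],[0,0,0,0,0,0,0.53],[0,0,0,0,0,0,0.53]]]'; python3 -m pendant '[[[0,0,-0.02,0,0,0,0.53],[0,0,-0.04,0,0,0,0.6],[0,0,-0.04,0,0,0,0.6],[0,0,0,0,0,0,0.6],[0,0,0,0,0,0,0.6]]]'; python3 go.py 459,150,148 459,150,14
```

```text
time: 11.85
position: [0.4849, 0.369, 0.021]
tool_rot: [0.636, 0.772, 0.0, 0.0]
ft_force: [-0.4, 0.2, -0.2]
grip_width: 0.0342
grip_force: 15.0
at [0.4849 0.369  0.021 ] yaw_y 11.0 w 0.0342
time: 12.48
position: [0.4846, 0.369, 0.0199]
tool_rot: [0.636, 0.772, -0.0, -0.0]
ft_force: [0.3, -0.7, -0.2]
grip_width: 0.0455
grip_force: 0.0
time: 13.1
position: [0.4844, 0.3689, 0.1207]
tool_rot: [0.636, 0.772, 0.0, 0.0]
ft_force: [0.2, 0.3, 0.3]
grip_width: 0.052
grip_force: 0.0
at [0.4844 0.3689 0.1207] yaw_y 11.0 w 0.052
459,150,148 tool mm [-210.   -66.9  -27.3]
459,150,14 tool mm [-0.00e+00 -1.00e-01  1.34e+02]
```

```bash
python3 -m pendant '[[[-0.03,-0.01,-0.007,0,0,0,0.6],[-0.045,-0.014,-0.01,0,0,0,0.6],[-0.05,-0.016,-0.01,0,0,0,0.6],[-0.05,-0.016,0,0,0,0,0.6],[-0.035,-0.011,0,0,0,0,0.6]]]'; python3 -m pendant '[[[0,0,0,0,0,0,0.6],[0,0,0,0,0,0,0.6],[0,0,0,0,0,0,0.6],[0,0,0,0,0,0,0.6],[0,0,0,0,0,0,0.6]]]'; for t in 12 24; do python3 wr.py 459.5 149.5 18 $t w5_$t; done;  python3 go.py 459.5,150,14; python3 - <<'E'
from rig import camera
import cv2
i=camera("top")["img"][:,:,::-1];cv2.imwrite("pics/t5.png",cv2.resize(i[160:260,120:260],None,fx=4,fy=4,interpolation=cv2.INTER_CUBIC))
E
```

```text
time: 13.72
position: [0.4575, 0.1481, 0.1461]
tool_rot: [0.636, 0.772, -0.001, -0.001]
ft_force: [0.4, 0.2, 0.1]
grip_width: 0.0523
grip_force: 0.0
time: 14.35
position: [0.4591, 0.1507, 0.147]
tool_rot: [0.635, 0.772, 0.0, -0.0]
ft_force: [-0.1, 0.5, -0.9]
grip_width: 0.0524
grip_force: 0.0
seed [281. 210.] n 79 centre [458.6 154.4] d 25.9 rect ((458.6895751953125, 154.42381286621094), (21.026126861572266, 25.266714096069336), 11.08596420288086)
seed [281. 210.] n 82 centre [458.3 154.5] d 26.8 rect ((458.6578674316406, 154.70152282714844), (22.680227279663086, 26.117815017700195), 11.069958686828613)
at [0.4591 0.1504 0.147 ] yaw_y 11.1 w 0.0522
459.5,150,14 tool mm [ -0.5   0.3 133. ]
```

View pics/t5.png

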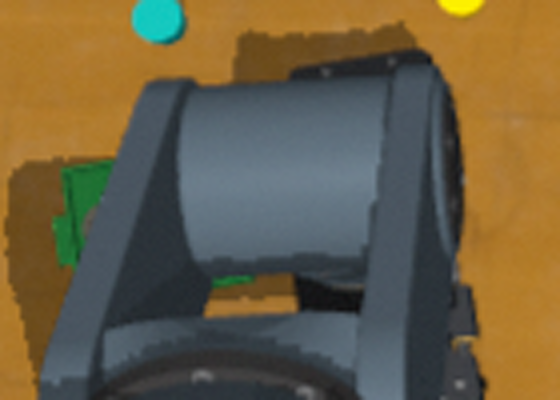

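The top view is blocked by the arm, so I'll check the tray later. Now the red cap, at about (459.5,152).

```bash
python3 -m pendant '[[[0.0015,0.0005,0.03,0,0,0,0.6],[0,0,0.04,0,0,0,0.6],[0,0,0.035,0,0,0,0.6],[0,0,0.018,0,0,0,0.6],[0,0,0.010,0,0,0,0.6]]]'; python3 -m pendant '[[[0,0,0,0,0,0,0.6],[0,0,0,0,0,0,0.1],[0,0,0,0,0,0,0.1],[0,0,0,0,0,0,0.1],[0,0,0,0,0,0,0.1]]]' 12; python3 go.py 459.5,152,74 468,-370,74 468,-370,19
```

```text
time: 15.12
position: [0.459, 0.1516, 0.013]
tool_rot: [0.636, 0.772, -0.0, -0.0]
ft_force: [0.5, -1.0, -0.9]
grip_width: 0.0523
grip_force: 0.0
time: 15.75
position: [0.4595, 0.1516, 0.0144]
tool_rot: [0.636, 0.772, 0.0, 0.0]
ft_force: [-0.1, -0.3, 2.1]
grip_width: 0.0245
grip_force: 12.0
at [0.4595 0.1516 0.0144] yaw_y 11.0 w 0.0245
459.5,152,74 tool mm [  0.4   0.1 -59.6]
468,-370,74 tool mm [-514.   -91.7   -0. ]
468,-370,19 tool mm [ 0. -0. 55.]
```

```bash
python3 -m pendant '[[[0,0,-0.025,0,0,0,0.1],[0,0,-0.035,0,0,0,0.1],[-0.03,-0.005,0,0,0,0,0.1],[-0.045,-0.007,0,0,0,0,0.1],[-0.055,-0.008,0,0,0,0,0.1]]]'; python3 -m pendant '[[[-0.055,-0.008,0,0,0,0,0.1],[-0.055,-0.009,0,0,0,0,0.1],[-0.055,-0.009,0,0,0,0,0.1],[-0.055,-0.009,0,0,0,0,0.1],[-0.055,-0.009,0,0,0,0,0.1]]]'; python3 -m pendant '[[[-0.05,-0.008,0,0,0,0,0.1],[-0.045,-0.006,0,0,0,0,0.1],[-0.017,-0.002,0,0,0,0,0.1],[0,0,0,0,0,0,0.1],[0,0,0,0,0,0,0.1]]]'; python3 go.py 479.5,-370.5,74 479.5,-370.5,19;python3 - <<'E'
from wr import *
c=wrist();cv2.imwrite("pics/w6.png",c["img"][:,:,::-1]);print(proj(c,[[.4795,-.3707,.004],[.468,-.316,.004],[.4738,-.3433,.012]]).round())
E
```

```text
time: 16.38
position: [0.4647, 0.0195, 0.0743]
tool_rot: [0.635, 0.773, 0.0, 0.0]
ft_force: [0.7, 0.9, -0.0]
grip_width: 0.0245
grip_force: 12.0
time: 17.0
position: [0.4737, -0.26, 0.0741]
tool_rot: [0.636, 0.772, 0.0, -0.0]
ft_force: [1.1, -0.2, -0.2]
grip_width: 0.0242
grip_force: 12.0
time: 17.62
position: [0.4792, -0.3687, 0.0737]
tool_rot: [0.635, 0.772, 0.0, -0.002]
ft_force: [-0.7, 0.0, -0.1]
grip_width: 0.0243
grip_force: 12.0
at [ 0.4792 -0.3687  0.0737] yaw_y 11.1 w 0.0243
479.5,-370.5,74 tool mm [-1.9 -0.  -0.3]
479.5,-370.5,19 tool mm [-0.2  0.1 55. ]
[[281. 238.]
 [280. 155.]
 [281. 201.]]
```

View pics/w6.png

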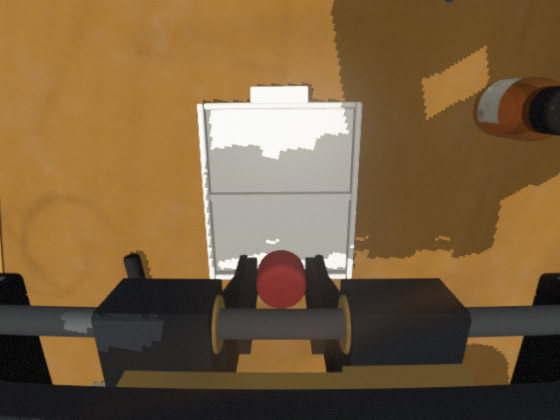

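The cap is held upright and the divider is at row 193 against a predicted 201. That is a 3–4 mm difference, well inside the bay margin, so I stay at y about -369 and lower.

```bash
python3 -m pendant '[[[0,0,0.02,0,0,0,0.1],[0,0,0.02,0,0,0,0.1],[0,0,0.009,0,0,0,0.1],[0,0,0.004,0,0,0,0.1],[0,0,0.001,0,0,0,0.1]]]'; python3 -m pendant '[[[0,0,0.001,0,0,0,0.1],[0,0,0.001,0,0,0,0.1],[0,0,0,0,0,0,0.45],[0,0,0,0,0,0,0.45],[0,0,0,0,0,0,0.45]]]'; python3 -m pendant '[[[0,0,-0.02,0,0,0,0.45],[0,0,-0.04,0,0,0,0.6],[0,0,-0.04,0,0,0,0.65],[0,0,0,0,0,0,0.65],[0,0,0,0,0,0,0.65]]]'; python3 go.py 435.5,-145,148; python3 - <<'E'
from wr import *
c=wrist();cv2.imwrite("pics/w7.png",c["img"][:,:,::-1])
E
```

```text
time: 18.3
position: [0.4799, -0.3711, 0.0199]
tool_rot: [0.636, 0.772, 0.0, 0.0]
ft_force: [0.0, -0.2, 0.1]
grip_width: 0.0246
grip_force: 12.0
time: 18.92
position: [0.4798, -0.3712, 0.0181]
tool_rot: [0.636, 0.772, -0.0, 0.0]
ft_force: [-0.0, -0.5, 0.5]
grip_width: 0.0379
grip_force: 0.0
time: 19.55
position: [0.4797, -0.371, 0.1188]
tool_rot: [0.636, 0.772, -0.0, 0.0]
ft_force: [0.1, 0.4, 0.2]
grip_width: 0.0561
grip_force: 0.0
at [ 0.4797 -0.371   0.1188] yaw_y 11.0 w 0.0561
435.5,-145,148 tool mm [ 2.302e+02 -1.000e-01 -2.930e+01]
```

View pics/w7.png

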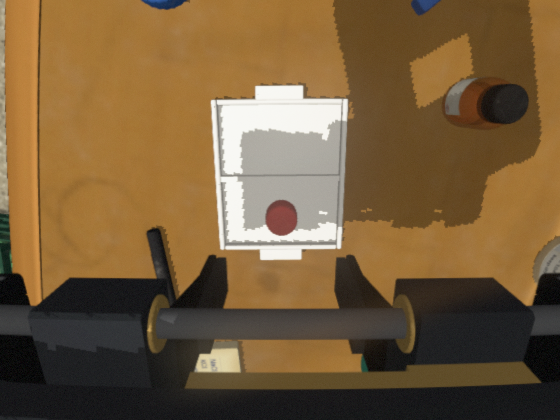

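The red cap is in the near bay at (282,218). Next is the small blue cap.

```bash
python3 -m pendant '[[[0.03,0,-0.009,0,0,0,0.65],[0.05,0,-0.01,0,0,0,0.65],[0.055,0,-0.01,0,0,0,0.65],[0.055,0,0,0,0,0,0.65],[0.04,0,0,0,0,0,0.65]]]'; python3 -m pendant '[[[0,0,0,0,0,0,0.65],[0,0,0,0,0,0,0.65],[0,0,0,0,0,0,0.65],[0,0,0,0,0,0,0.65],[0,0,0,0,0,0,0.65]]]'; for t in 12 24; do python3 wr.py 435.5 -145.5 14 $t w8_$t; done;  python3 go.py 435.5,-144.5,13
```

```text
time: 20.23
position: [0.4338, -0.1426, 0.1461]
tool_rot: [0.636, 0.772, -0.0, -0.002]
ft_force: [0.6, 0.4, 0.4]
grip_width: 0.0567
grip_force: 0.0
time: 20.85
position: [0.4358, -0.146, 0.1469]
tool_rot: [0.636, 0.772, -0.0, 0.0]
ft_force: [0.5, 0.5, -0.2]
grip_width: 0.0566
grip_force: 0.0
seed [281. 207.] n 107 centre [ 435.3 -141.6] d 34.4 rect ((435.27227783203125, -141.35287475585938), (31.399179458618164, 33.42951202392578), 10.959827423095703)
seed [281. 207.] n 108 centre [ 435.1 -141.6] d 34.9 rect ((435.32574462890625, -141.6578826904297), (31.504207611083984, 34.34550094604492), 10.970813751220703)
at [ 0.4358 -0.1458  0.147 ] yaw_y 11.0 w 0.0565
435.5,-144.5,13 tool mm [  1.3  -0.  134. ]
```

The wrist view measures 34.5 mm across, so this is the small cap.

```bash
python3 -m pendant '[[[0.002,0,0.03,0,0,0,0.65],[0,0,0.04,0,0,0,0.65],[0,0,0.035,0,0,0,0.65],[0,0,0.018,0,0,0,0.65],[0,0,0.0105,0,0,0,0.65]]]'; python3 -m pendant '[[[0,0,0,0,0,0,0.65],[0,0,0,0,0,0,0.2],[0,0,0,0,0,0,0.2],[0,0,0,0,0,0,0.2],[0,0,0,0,0,0,0.2]]]' 12; python3 go.py 435.5,-144,74 468.1,-315.5,74 468.1,-315.5,19
```

```text
time: 21.58
position: [0.4352, -0.1434, 0.0126]
tool_rot: [0.636, 0.772, -0.0, -0.001]
ft_force: [0.2, -0.6, 1.0]
grip_width: 0.0566
grip_force: 0.0
time: 22.2
position: [0.4357, -0.1436, 0.0141]
tool_rot: [0.636, 0.772, 0.0, 0.001]
ft_force: [-0.2, -0.0, 4.6]
grip_width: 0.0347
grip_force: 12.0
at [ 0.4357 -0.1436  0.0141] yaw_y 11.0 w 0.0347
435.5,-144,74 tool mm [ -0.4  -0.2 -59.9]
468.1,-315.5,74 tool mm [-1.746e+02 -9.000e-01  1.000e-01]
468.1,-315.5,19 tool mm [ 0. -0. 55.]
```

```bash
python3 -m pendant '[[[0,0,-0.025,0,0,0,0.2],[0,0,-0.035,0,0,0,0.2],[-0.025,0,0,0,0,0,0.2],[-0.045,0,0,0,0,0,0.2],[-0.05,0,0,0,0,0,0.2]]]'; python3 -m pendant '[[[-0.035,0,0,0,0,0,0.2],[-0.019,-0.001,0,0,0,0,0.2],[0,0,0,0,0,0,0.2],[0,0,0,0,0,0,0.2],[0,0,0,0,0,0,0.2]]]'; python3 go.py 468.1,-315.5,19
```

```text
time: 22.82
position: [0.4583, -0.2617, 0.0738]
tool_rot: [0.635, 0.772, 0.0, -0.0]
ft_force: [0.1, -0.7, -0.3]
grip_width: 0.0352
grip_force: 12.0
time: 23.45
position: [0.4672, -0.3125, 0.0734]
tool_rot: [0.635, 0.772, 0.0, -0.001]
ft_force: [-0.7, -0.0, -0.6]
grip_width: 0.0345
grip_force: 12.0
at [ 0.4672 -0.3125  0.0734] yaw_y 11.1 w 0.0345
468.1,-315.5,19 tool mm [-3.2  0.4 54.4]
```

```bash
python3 -m pendant '[[[-0.001,0,0.02,0,0,0,0.2],[0,0,0.02,0,0,0,0.2],[0,0,0.009,0,0,0,0.2],[0,0,0.004,0,0,0,0.2],[0,0,0.001,0,0,0,0.2]]]'; python3 -m pendant '[[[0,0,0.001,0,0,0,0.2],[0,0,0.001,0,0,0,0.2],[0,0,0,0,0,0,0.54],[0,0,0,0,0,0,0.54],[0,0,0,0,0,0,0.54]]]'; python3 -m pendant '[[[0,0,-0.02,0,0,0,0.54],[0,0,-0.04,0,0,0,0.6],[0,0,-0.04,0,0,0,0.65],[0,0,0,0,0,0,0.65],[0,0,0,0,0,0,0.65]]]'; python3 go.py 595.2,-260.4,150 595.2,-260.4,30; python3 - <<'E'
from wr import *
c=wrist();cv2.imwrite("pics/w9.png",c["img"][:,:,::-1])
E
```

```text
time: 24.08
position: [0.4681, -0.3153, 0.0197]
tool_rot: [0.636, 0.772, -0.0, 0.0]
ft_force: [0.2, -0.8, -0.6]
grip_width: 0.0348
grip_force: 12.0
time: 24.7
position: [0.4679, -0.3154, 0.0175]
tool_rot: [0.636, 0.772, -0.0, -0.0]
ft_force: [-0.0, -0.4, 0.1]
grip_width: 0.0463
grip_force: 0.0
time: 25.32
position: [0.4675, -0.3149, 0.1171]
tool_rot: [0.636, 0.772, 0.0, -0.001]
ft_force: [-0.4, 0.2, -0.0]
grip_width: 0.0567
grip_force: 0.0
at [ 0.4675 -0.3149  0.1171] yaw_y 11.0 w 0.0567
595.2,-260.4,150 tool mm [ 29.1 135.8 -32.9]
595.2,-260.4,30 tool mm [-1.0e-01  1.0e-01  1.2e+02]
```

View pics/w9.png

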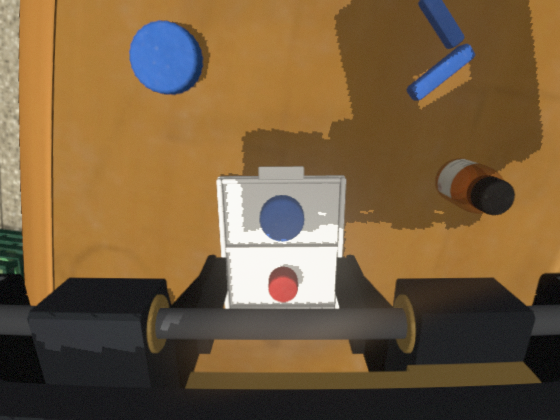

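Both caps are in their bays: blue at (282,218) and red at (283,285). Next is the bottle. I'll also check how close the tall things behind it stand.

```bash
python3 -m pendant '[[[0,0.02,-0.03,0,0,0,0.65],[0.005,0.04,-0.02,0,0,0,0.65],[0.008,0.04,0,0,0,0,0.65],[0.01,0.025,0,0,0,0,0.65],[0.006,0.01,0,0,0,0,0.65]]]'; python3 -m pendant '[[[0,0,0,0,0,0,0.65],[0,0,0,0,0,0,0.65],[0,0,0,0,0,0,0.65],[0,0,0,0,0,0,0.65],[0,0,0,0,0,0,0.65]]]'; for t in 20 40; do python3 wr.py 595 -260 61 $t w10_$t; done;  python3 go.py 595.2,-260.4,30; python3 - <<'E'
from h import *
c=np.load("top0.npz")
print((ray(c,np.array([(552,194),(532,185),(592,203)])*.7,0)*1000).round(), (ray(c,np.array([(540,168),(612,183)])*.7,.07)*1000).round())
E
```

```text
time: 26.0
position: [0.5951, -0.2597, 0.1655]
tool_rot: [0.635, 0.772, -0.0, -0.002]
ft_force: [0.3, -0.4, -0.1]
grip_width: 0.0569
grip_force: 0.0
time: 26.62
position: [0.5946, -0.2614, 0.1677]
tool_rot: [0.636, 0.772, 0.0, 0.0]
ft_force: [-0.1, 1.2, -0.1]
grip_width: 0.0569
grip_force: 0.0
seed [282. 216.] n 82 centre [ 596.1 -258.2] d 23.8 rect ((595.9381713867188, -258.0381774902344), (23.136323928833008, 21.405519485473633), 76.25239562988281)
seed [282. 216.] n 270 centre [ 589.7 -257.4] d 52.3 rect ((588.435546875, -254.04818725585938), (43.81577682495117, 43.46796798706055), 66.8675537109375)
at [ 0.5948 -0.2613  0.1677] yaw_y 11.0 w 0.0567
595.2,-260.4,30 tool mm [  0.8   0.6 137.7]
[[ 733. -279.    0.]
 [ 751. -240.    0.]
 [ 717. -358.    0.]] [[ 758. -238.   70.]
 [ 733. -371.   70.]]
```

View pics/w10_20.png

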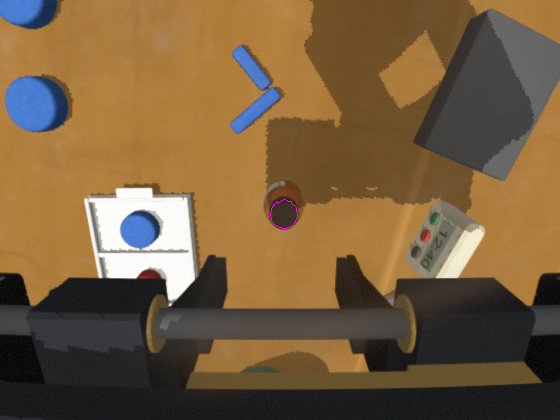

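The bottle cap is at (284,213). The timer's front is at x about 733, clear of the gripper body. Grip the bottle at z = 30 TCP.

```bash
python3 -m pendant '[[[0.0015,0.001,0.03,0,0,0,0.65],[0,0,0.03,0,0,0,0.65],[0,0,0.03,0,0,0,0.65],[0,0,0.03,0,0,0,0.65],[0,0,0.017,0,0,0,0.65]]]'; python3 -m pendant '[[[0,0,0,0,0,0,0.65],[0,0,0,0,0,0,0.2],[0,0,0,0,0,0,0.2],[0,0,0,0,0,0,0.2],[0,0,0,0,0,0,0.2]]]' 20; python3 go.py 595.5,-259.5,105 616.3,-2,105 616.3,-2,41
```

```text
time: 27.35
position: [0.5949, -0.259, 0.029]
tool_rot: [0.636, 0.772, -0.0, -0.001]
ft_force: [0.0, 0.4, -0.7]
grip_width: 0.0566
grip_force: 0.0
time: 27.98
position: [0.5961, -0.2598, 0.0316]
tool_rot: [0.636, 0.772, 0.0, 0.001]
ft_force: [0.8, -0.8, 4.6]
grip_width: 0.0334
grip_force: 20.0
at [ 0.5961 -0.2598  0.0316] yaw_y 11.0 w 0.0334
595.5,-259.5,105 tool mm [  0.3  -0.5 -73.4]
616.3,-2,105 tool mm [ 2.488e+02  6.970e+01 -2.000e-01]
616.3,-2,41 tool mm [ 0.1 -0.1 64. ]
```

```bash
python3 -m pendant '[[[0,0,-0.03,0,0,0,0.2],[0,0,-0.044,0,0,0,0.2],[0.03,0.008,0,0,0,0,0.2],[0.045,0.013,0,0,0,0,0.2],[0.045,0.013,0,0,0,0,0.2]]]'; python3 -m pendant '[[[0.045,0.013,0,0,0,0,0.2],[0.045,0.012,0,0,0,0,0.2],[0.028,0.008,0,0,0,0,0.2],[0.011,0.003,0,0,0,0,0.2],[0,0,0,0,0,0,0.2]]]';python3 -m pendant '[[[0,0,0,0,0,0,0.2],[0,0,0,0,0,0,0.2],[0,0,0,0,0,0,0.2],[0,0,0,0,0,0,0.2],[0,0,0,0,0,0,0.2]]]'; python3 go.py 616.3,-2,41; python3 - <<'E'
from wr import *
c=wrist();cv2.imwrite("pics/w11.png",c["img"][:,:,::-1])
print(proj(c,[[.6163,-.002,.025],[.6163,.0215,.025],[.6163,.034,.025]]).round())
E
```

```text
time: 28.6
position: [0.6057, -0.1342, 0.1047]
tool_rot: [0.636, 0.771, 0.0, 0.0]
ft_force: [0.2, 0.4, -0.4]
grip_width: 0.0332
grip_force: 20.0
time: 29.22
position: [0.6165, -0.0015, 0.1045]
tool_rot: [0.635, 0.772, -0.0, 0.0]
ft_force: [1.2, -0.7, -0.8]
grip_width: 0.0334
grip_force: 20.0
time: 29.85
position: [0.6166, -0.0018, 0.1046]
tool_rot: [0.636, 0.772, 0.0, 0.0]
ft_force: [0.0, -0.1, -0.7]
grip_width: 0.0339
grip_force: 20.0
at [ 0.6166 -0.0018  0.1046] yaw_y 11.0 w 0.0339
616.3,-2,41 tool mm [-0.1 -0.3 63.6]
[[281. 230.]
 [287. 198.]
 [291. 180.]]
```

View pics/w11.png

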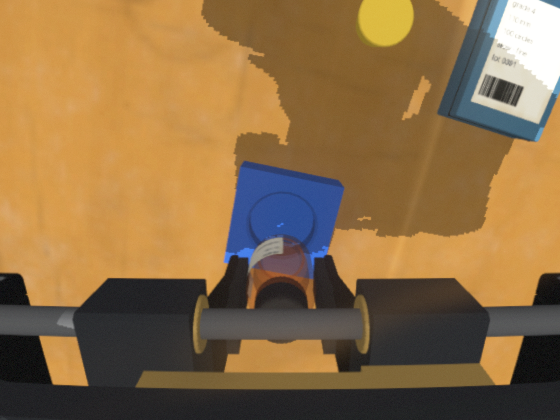

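The well is centred at about (282,219), with its far rim at row 190 against a predicted 198. Relative to the grasp that means about 2 mm more in +y.

```bash
python3 -m pendant '[[[0.002,0,0.02,0,0,0,0.2],[0,0,0.02,0,0,0,0.2],[0,0,0.01,0,0,0,0.2],[0,0,0.007,0,0,0,0.2],[0,0,0.004,0,0,0,0.2]]]'; python3 -m pendant '[[[0,0,0.001,0,0,0,0.2],[0,0,0.001,0,0,0,0.2],[0,0,0,0,0,0,0.2],[0,0,0,0,0,0,0.2],[0,0,0,0,0,0,0.2]]]'; python3 go.py
```

```text
time: 30.52
position: [0.6164, 0.0003, 0.0435]
tool_rot: [0.636, 0.772, 0.0, 0.0]
ft_force: [0.6, 0.6, -0.6]
grip_width: 0.0339
grip_force: 20.0
time: 31.15
position: [0.6163, 0.0003, 0.0417]
tool_rot: [0.636, 0.772, 0.0, 0.0]
ft_force: [-0.3, -0.4, -1.2]
grip_width: 0.0334
grip_force: 20.0
at [6.163e-01 3.000e-04 4.170e-02] yaw_y 11.0 w 0.0334
```

```bash
python3 -m pendant '[[[0,0,0.001,0,0,0,0.2],[0,0,0.0005,0,0,0,0.2],[0,0,0,0,0,0,0.2],[0,0,0,0,0,0,0.2],[0,0,0,0,0,0,0.2]]]'; python3 go.py
```

```text
time: 31.78
position: [0.6163, 0.0004, 0.0415]
tool_rot: [0.636, 0.772, 0.0, 0.0]
ft_force: [-1.9, 0.1, 9.1]
grip_width: 0.0334
grip_force: 20.0
at [6.163e-01 4.000e-04 4.150e-02] yaw_y 11.0 w 0.0334
```

Contact with the well floor: 9 N at 41.5 mm, as expected. Release and retreat.

```bash
python3 -m pendant '[[[0,0,0,0,0,0,0.3],[0,0,0,0,0,0,0.5],[0,0,0,0,0,0,0.6],[0,0,0,0,0,0,0.6],[0,0,0,0,0,0,0.6]]]'; python3 -m pendant '[[[0,0,-0.02,0,0,0,0.6],[0,0,-0.04,0,0,0,0.6],[0,0,-0.05,0,0,0,0.6],[0,0,-0.03,0,0,0,0.6],[0,0,0,0,0,0,0.6]]]'; python3 -m pendant '[[[0,-0.04,0,0,0,0,0.6],[0,-0.05,0,0,0,0,0.6],[0,-0.05,0,0,0,0,0.6],[0,-0.04,0,0,0,0,0.6],[0,-0.01,0,0,0,0,0.6]]]'; python3 - <<'E'
from rig import camera
import cv2
for n in("top","scene"):
    i=camera(n)["img"][:,:,::-1];cv2.imwrite(f"pics/{n}9.png",i)
    c=i[140:275,120:460] if n=="top" else i[130:345,160:430]
    cv2.imwrite(f"pics/{n}9c.png",cv2.resize(c,None,fx=800/c.shape[1],fy=800/c.shape[1],interpolation=cv2.INTER_CUBIC)[:600])
a=cv2.imread("pics/top9c.png");b=cv2.imread("pics/scene9c.png");b=cv2.resize(b,None,fx=.45,fy=.45)
import numpy as np
H=np.zeros((a.shape[0]+b.shape[0],800,3),np.uint8);H[:a.shape[0]]=a;H[a.shape[0]:,:b.shape[1]]=b;print(H.shape);cv2.imwrite("pics/final.png",H[:600])
E
```

```text
time: 32.4
position: [0.6161, 0.0003, 0.0398]
tool_rot: [0.636, 0.772, -0.0, -0.0]
ft_force: [0.3, 0.5, -0.3]
grip_width: 0.0515
grip_force: 0.0
time: 33.02
position: [0.6184, 0.0001, 0.1843]
tool_rot: [0.636, 0.772, 0.002, 0.004]
ft_force: [-0.3, 0.5, -0.2]
grip_width: 0.0519
grip_force: 0.0
time: 33.65
position: [0.4263, -0.0355, 0.1794]
tool_rot: [0.636, 0.771, -0.001, -0.002]
ft_force: [0.6, -0.3, 1.3]
grip_width: 0.0524
grip_force: 0.0
(588, 800, 3)
```

View pics/final.png

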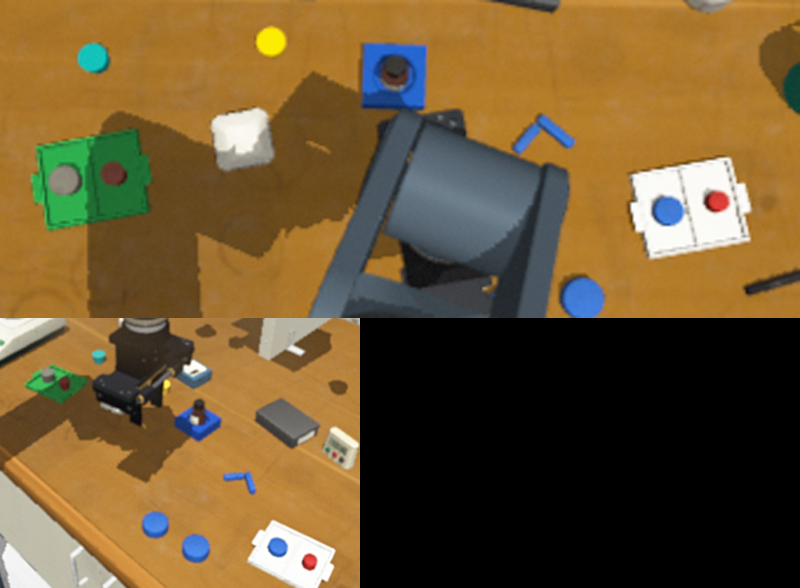

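The picture shows both stoppers in the green tray at (63,180) and (113,173), and both caps in the white tray at (668,211) and (717,201). The bottle stands upright in the well at (396,70), and the dish and clips are where they were.

```bash
python3 -c "from rig import hand_in;print(hand_in())"
```

```text
the job is handed in; nothing more can be done
None
```

The job is done and handed in at about 34 s: one stopper in each green-tray bay, one cap in each white-tray bay, the bottle upright in the blue stand's well, and the weighing dish and tube clips untouched.

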